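Hold down the recessed reset of a dispersion unit with a stylus

ROBOT

A 6-joint arm with a two-finger parallel gripper is mounted at the origin on the work surface. World frame = base frame: x ahead of the robot, y to its left, z up, the work surface at z = 0. Lengths are in m, angles in degrees, forces in N, time in s.
With the tool pointing down it reaches from about 0.325 to 0.85 m from the base axis. Payload 15.5 kg.
Tool frame: the origin (TCP) lies at the very end of the fingers, on their centre line; the grasp point (between the pads) lies r.grip_depth behind it (r.grip_depth is the distance from the TCP to the grasp point, in m); z points along the fingers, x is the direction in which the jaws open and shut, and the axes are right-handed (so a half turn about z gives the same grasp; the last joint's range is limited). The gripper opens to 91 mm and grips with 3 to 60 N. Pads are 32 mm wide; open, the fingers measure 118 mm over their backs; the gripper's body (76 mm by 178 mm) begins 60 mm behind the grasp point.
Start: joints at [58.012, 28.281, 77.091, -0, 74.628, -5.472], TCP at [0.279, 0.559, 0.182] pointing down, gripper open.
Joint ranges: [-166.48, 166.48], [-47.26, 123.95], [12.59, 153.08], [-70.14, 250.14], [6.76, 159.57], [-176.63, 176.63]. Speed limits (degrees/s): [108.29, 108.29, 147.25, 172.46, 172.46, 172.46].

INTERFACE

Orientations are given as [roll, pitch, yaw] about the fixed x, y, z axes, in that order (R = Rz(yaw) Ry(pitch) Rx(roll)).
In Python, from plant import r, viewer gives the robot as it stands.
- The arm moves only by the tool servo_tool, never from a script. Its argument "plan" is a list of rows, each an object of numbers: "dx", "dy", "dz": the shift along the tool's x, y, z in mm; "rx", "ry", "rz": the turn, a rotation vector about the tool's x, y, z in rad; "hand": the finger opening in mm, from 0 to 91.2. A call has 1 to 20 rows; each row is the pose to reach, as a shift and turn from the pose commanded when the call began, along the tool's axes at that moment; what a row does not reach only later rows make up. A row lasts 1/10 s, in which the tool goes at most 50 mm and 8.59 degrees, less where a joint would pass 70% of its speed; a pose out of reach is approached as far as the arm can. A call with a gripper value outside its range is refused whole. The fingers move at their own pace and stop on an object; the grip force is fixed at half the most. Time passes only in rows, so rows that repeat a pose let the fingers close. It gives the time, the measured TCP pose, the force and the opening at its end, in the units of the state.
- r.observe(): the state, without advancing time (a new reading comes with each control period).
- viewer.camera(name): name is "side" or "top"; returns the picture (400x640x3 uint8, blue, green, red); there is no depth.
- viewer.camera_info(name): a dict with "fov_y" (degrees; the focal length in pixels is half the picture's height over the tangent of half this angle, whatever the lens; pixels are square), "cx", "cy" (the principal point, pixels), "k1" (the pictures are not rectified: a ray, as slopes to the right and down, at radius r is drawn at 1 + k1 r^2 times it, then the intrinsics apply), "R" (3x3) and "t" (3): a world point X has camera coordinates R X + t. Camera axes: x right, y down, z forward; pixel columns grow to the right and rows downward; lengths in m; the calibration is good to about 2 mm. A picture is of the moment at which its call begins. camera_info takes no time and is no camera call.
- r.hand_in(): hands the job in, once; it reports no verdict.
The state is a dict: "clock": time; "joint_positions": joint angles; "joint_vel": joint speeds; "effort": joint torques, N m; "tool_pos": TCP position; "tcp_rot": TCP orientation; "wrist_force": force on the tool from outside, world axes, zero at the start; "wrist_torque": the same for the moment, N m; "width": finger opening in m.
Only numpy, scipy, OpenCV 4.12 (cv2) and the standard library are available. Lean on these libraries where they do the work, as an engineer would, in place of code of your own. Each camera call takes 0.05 s, during which the arm holds its last target. There are 200 camera calls.

TASK

The sample dispersion unit has tripped: slide the orange shutter on its top all the way open by its black tab, and only then take the blue-handled stylus out of the tool rack, reach its thin rod down through the hole that was uncovered and press the recessed red reset button fully down. Finish while still gripping the stylus and holding the button down with it: do not let go or put the stylus back. Leave the green-handled scraper in the rack and do not disturb the cup, bottle or mouse.

Things in the scene. Friction and masses are not known exactly. Their poses are not given: they have to be found in the camera images.
- unit: silver-grey dispersion unit, fixed to the bench, 200 (x) by 260 (y) by 100 mm high; origin at the centre of its underside, z up. Its top is flat. On it, at its x +62, y -92 mm, a low clear dome, 56 mm diameter, 40 mm high; a loose small white cup near x -65, y -97 mm; a red lamp near x +82, y +100 mm.
- hole (a point): centre of the round hole in the unit's top, at the level of the top surface (z 100 mm); at x 0, y -30 mm in the unit's frame, axes as the unit's. Hole diameter 16 mm through an 8 mm thick panel, nothing below it but the reset button 18 mm down. Covered by the shutter at the start.
- shutter (a joint): slide of the orange shutter, a plate 40 by 60 by 4 mm lying on the unit's top: 0 = shut over the hole, 0.045 m = fully open (end stop); it moves along the unit's +y, friction about 1.5 N, and stays where it is left. Starts shut or a few mm open.
- tab_top (a point): centre of the top of the shutter's upright black tab, moving with it; axes as the unit's. Tab 12 mm thick along the unit's y, 32 mm wide along its x, 40 mm tall (top 144.5 mm above the bench, plate's upper face at 104.5 mm). With the shutter shut it is 36 mm to the +y side of the hole's centre.
- reset_button (a joint): travel of the red reset button (20 mm diameter) under the hole: 0 = up, 0.006 m = fully down. Spring: about 0.8 N to start moving, 5.6 N fully down; it springs back when let go.
- button_top (a point): centre of the button's top face, straight below the hole's centre, 18 mm below the unit's top surface when up; moves down as it is pressed.
- rack: white open tool rack, fixed to the bench, 80 (x) by 170 (y) by 75 mm high; origin at the centre of its underside. Two holes of 12 mm in its top at y -45 and y +45 mm; the stylus stands in one, the scraper in the other (which in which varies).
- stylus: 40 g stylus: square blue handle 16 x 16 mm, 55 mm long, above a steel rod 7 mm thick, 65 mm long. Origin at the rod's lower tip, z up along it to the handle (handle at z 65 to 120 mm), x, y square to the handle's faces, parallel to the rack's. Stands in a rack hole, handle's underside on the rack's top: tip 10 mm, handle 75 to 130 mm above the bench. Lift it 70 mm to clear the rack.
- stylus_tip (a point): lower tip of the stylus's rod, on its axis.
- scraper: scraper, to be left in the rack: same shape as the stylus but with a green handle and a 10 mm thick rod; origin at its lower tip.
- sample_cup: small white cup, 36 mm diameter, 30 mm high, loose on the unit's top; origin at the centre of its underside. Leave alone.
- amber_bottle: amber bottle, 56 mm diameter, 120 mm high, beyond the work area; origin at the centre of its underside. Leave alone.
- mouse: black computer mouse, 62 mm across, 33 mm high, on a blue notebook at the right; origin at the centre of its underside. Leave alone.

How it is judged:
By the outcome, as a careful person would: the job done as asked, in the order asked, and still so for the second after the job is handed in, while the arm keeps its last pose, push and grip.
It also fails if it takes over 51 s, if anything falls off the work surface, if the arm or the gripper's body presses on something with over 40 N, if the wrist force passes 120 N, or if a joint passes its speed limit or range.

## Working session

There is one attempt and no reset: what is moved stays moved. The work goes in short steps, Python scripts to look and compute and a tool call to move; the robot and the scene stay as the last step left them, time stands still between calls to the robot, and variables do not carry over. Pictures are saved under pics/ and viewed, about 8 in all and at most 12, crops included, and the job is handed in when it is done.

Besides the shell and the picture viewer there is one more tool, called after "Request:" by a JSON object that holds its "name" and its "arguments", one argument or row to a line. servo_tool: Moves the arm, as the interface text tells. Its arguments: {"type":"object","properties":{"plan":{"type":"array","items":{"type":"object","properties":{"dx":{"type":"number"},"dy":{"type":"number"},"dz":{"type":"number"},"rx":{"type":"number"},"ry":{"type":"number"},"rz":{"type":"number"},"hand":{"type":"number"}}}}},"required":["plan"]}

```bash
mkdir -p pics; cat > h.py <<'E'
import numpy as np, cv2
from plant import r, viewer
def K(n):
    i=viewer.camera_info(n); f=200/np.tan(np.radians(i["fov_y"])/2)
    return i,f,np.array(i["R"]),np.array(i["t"])
def proj(n,X):
    i,f,R,t=K(n); c=np.atleast_2d(X)@R.T+t; s=c[:,:2]/c[:,2:]
    s=s*(1+i["k1"]*(s**2).sum(1,keepdims=True)); return s*f+[i["cx"],i["cy"]]
def ray(n,p):
    i,f,R,t=K(n); d=(np.array(p,float)-[i["cx"],i["cy"]])/f; s=d.copy()
    for _ in range(30): s=d/(1+i["k1"]*(s@s))
    return -R.T@t, R.T@np.r_[s,1]
def onz(n,p,z):
    o,v=ray(n,p); return o+v*(z-o[2])/v[2]
def snap(n,f,crop=None,k=1):
    a=viewer.camera(n)
    cv2.imwrite("pics/raw_"+f,a)
    if crop: x0,y0,x1,y1=crop; a=a[y0:y1,x0:x1]
    cv2.imwrite("pics/"+f,cv2.resize(a,None,fx=k,fy=k,interpolation=cv2.INTER_CUBIC))
E
python3 - <<'E'
from h import *
snap("top","t0.png",k=1.25); snap("side","s0.png",k=1.25)
for n in("top","side"):
    i,f,R,t=K(n); print(n,f,i["k1"],-R.T@t,R.round(3).tolist())
print(r.observe(),r.grip_depth)
E
```

```text
top 388.6818019548296 -0.013191502652502546 [ 0.33538384 -0.16199217  1.29374429] [[0.072, -0.997, 0.007], [-0.968, -0.071, -0.24], [0.24, 0.011, -0.971]]
side 412.4871332017399 0.014010691446682348 [ 0.01629224 -0.78744321  0.75460841] [[0.729, -0.684, 0.003], [-0.402, -0.432, -0.807], [0.553, 0.587, -0.59]]
{'clock': 0.1, 'joint_positions': array([ 5.80125156e+01,  2.83127385e+01,  7.71239546e+01, -1.04906135e-03,
        7.46272015e+01, -5.47173135e+00]), 'joint_vel': array([-0.05660935, -0.16850199, -0.17821669,  0.00447491, -0.07432947,
       -0.03022129]), 'effort': array([ 2.02162882e-03, -8.80251360e+01, -3.82540691e+01,  7.06907082e-02,
        4.82752081e-02, -1.06704383e-04]), 'tool_pos': array([0.27883055, 0.55893562, 0.18168034]), 'tcp_rot': array([-1.79994914e+02,  6.36999320e-02,  6.34845285e+01]), 'wrist_force': array([-0.07883755,  0.25710898,  1.46832194]), 'wrist_torque': array([-0.01748086, -0.04451619,  0.009763  ]), 'width': 0.09135887339257506} 0.0188
```

View pics/t0.png

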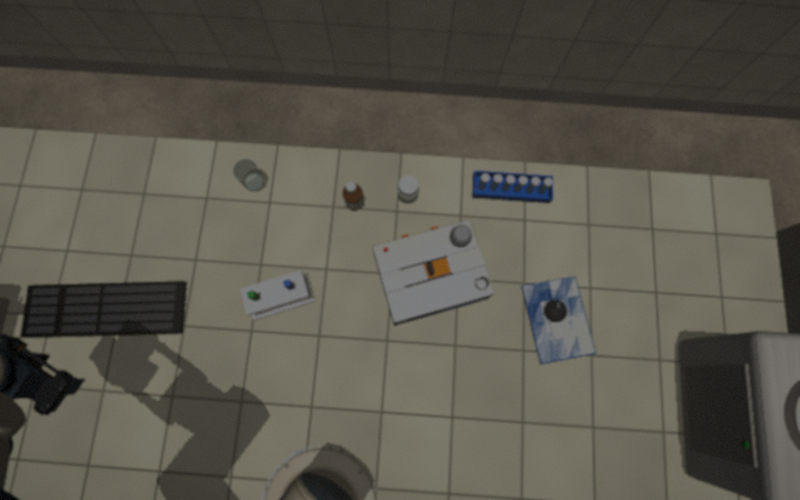

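View pics/s0.png

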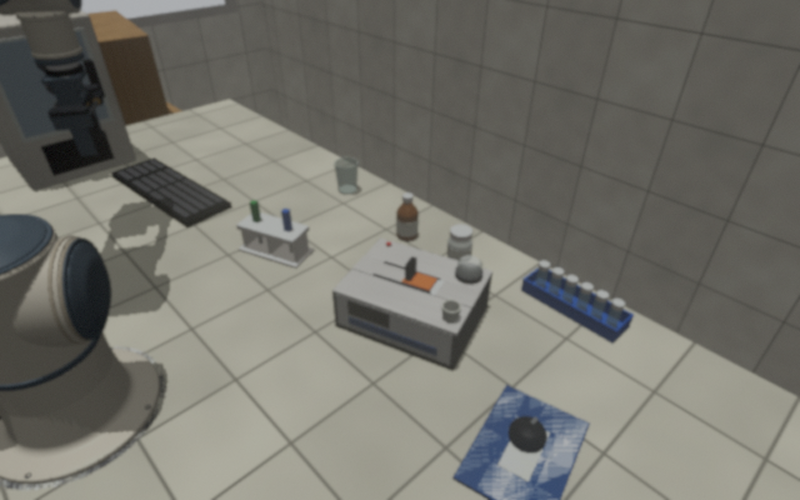

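The top view shows the unit around (433,272), the rack at (277,294), blue stylus at (289,285) and green scraper at (253,295). Next I'll look at enlarged crops.

```bash
python3 - <<'E'
import cv2,numpy as np
for f,(x0,y0,x1,y1),o in(("raw_t0.png",(185,170,405,265),"t0c.png"),("raw_s0.png",(185,150,400,290),"s0c.png")):
    a=cv2.imread("pics/"+f)[y0:y1,x0:x1]; a=cv2.resize(a,None,fx=3.6,fy=3.6,interpolation=cv2.INTER_CUBIC)
    cv2.imwrite("pics/"+o,np.clip(a.astype(float)*1.4,0,255).astype(np.uint8))
E
```

```text
(no output)
```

View pics/t0c.png

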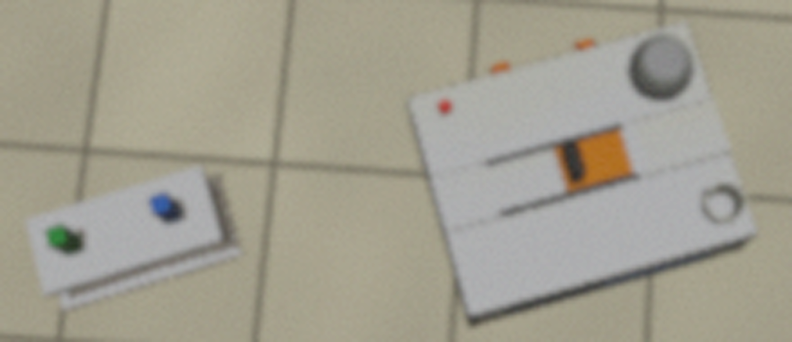

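View pics/s0c.png

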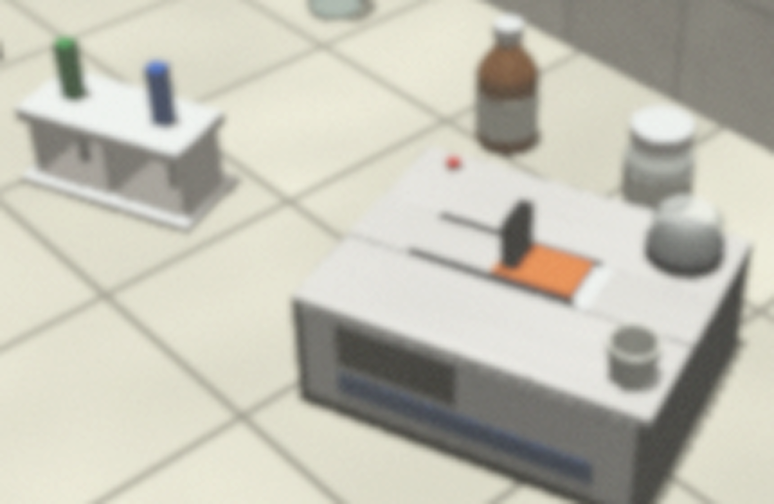

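Top crop: unit corners (410,98),(688,23),(755,237),(470,318); rack (27,218),(205,167),(224,241),(45,293); tab about (571,160). The side crop gives matching corners. Stylus is in the rack's −y hole. I'll fit poses next.

```bash
cat > fit.py <<'E'
from h import *
from scipy.optimize import least_squares
T=lambda l:np.array(l,float)/3.6+[185-.36,170-.36]
S=lambda l:np.array(l,float)/3.6+[185-.36,150-.36]
def fit(dx,dy,z,sg,obs):
    def W(p): 
        c,s=np.cos(p[2]),np.sin(p[2]); L=np.array(sg,float)*[dx/2,dy/2]
        return np.c_[L@np.array([[c,s],[-s,c]])+p[:2],np.full(len(L),z)]
    def res(p):
        X=W(p); return np.concatenate([(proj(n,X[ix])-px).ravel() for n,ix,px in obs])
    q=least_squares(res,[.6,0,.2]); return q.x,res(q.x)
sg=[(1,1),(1,-1),(-1,-1),(-1,1)]
u0=[(410,98),(688,23),(755,237),(470,318)]
k0=[(27,218),(205,167),(224,241),(45,293)]
tu=("top",[0,1,2,3],T(u0)); su=("side",[0,1,2,3],S([(432,150),(750,247),(648,418),(295,300)]))
tr=("top",[0,1,2,3],T(k0)); sr=("side",[1,2,3],S([(222,117),(178,153),(18,113)]))
if __name__=="__main__":
    for nm,a,o in(("unit",(.2,.26,.1),(tu,su)),("rack",(.08,.17,.075),(tr,sr))):
        for ob in ([o[0]],[o[1]],o):
            p,e=fit(*a,sg,ob); print(nm,p[:2].round(4),np.degrees(p[2]).round(2),np.sqrt((e**2).mean()).round(2))
        c,s=np.cos(p[2]),np.sin(p[2]); w=lambda x,y:p[:2]+[c*x-s*y,s*x+c*y]
        if nm=="unit": print("hole",w(0,-.03),"tabshut",w(0,.006)); P=p
        else: print("holes",w(0,-.045),w(0,.045))
    g=onz("top",T((569,160)),.1445)[:2]; d=g-P[:2]
    print("tab top seen",g,"unit y",-np.sin(P[2])*d[0]+np.cos(P[2])*d[1])
    print("stylus top seen",onz("top",T((163,204)),.13),onz("side",S((157,67)),.13))
E
python3 fit.py
```

```text
unit [ 0.588 -0.236] 19.66 0.5
unit [ 0.5907 -0.2363] 19.85 1.04
unit [ 0.5894 -0.2364] 19.77 0.88
hole [ 0.59955364 -0.26466719] tabshut [ 0.58737649 -0.23078922]
rack [0.508  0.1587] 20.74 1.6
rack [0.5128 0.1626] 20.07 2.16
rack [0.5094 0.1593] 20.75 1.92
holes [0.52539095 0.11725959] [0.49349842 0.20141935]
tab top seen [ 0.5834566  -0.22264668] unit y 0.01498849271299891
stylus top seen [0.52376585 0.11562017 0.13      ] [0.52718716 0.11888363 0.13      ]
```

```bash
cat > go.py <<'E'
import sys
from h import *
from scipy.spatial.transform import Rotation as Ro
def delta(pos,yaw):
    s=r.observe(); R=Ro.from_euler("xyz",s["tcp_rot"],degrees=True)
    D=Ro.from_euler("xyz",[180,0,yaw],degrees=True)
    print("t",s["clock"],"d mm",(R.inv().apply(np.array(pos)-s["tool_pos"])*1e3).round(1),"rv",(R.inv()*D).as_rotvec().round(4),"F",s["wrist_force"].round(1),"w",s["width"].round(4))
if __name__=="__main__":
    a=list(map(float,sys.argv[1:])); delta(a[:3],a[3])
E
python3 go.py .584 -.226 .20 -70.2
```

```text
Traceback (most recent call last):
  File "go.py", line 9, in <module>
    a=list(map(float,sys.argv[1:])); delta(a[:3],a[3])
                                     ~~~~~^^^^^^^^^^^^
  File "go.py", line 7, in delta
    print("t",s["clock"],"d mm",(R.inv().apply(np.array(pos)-s["tool_pos"])*1e3).round(1),"rv",(R.inv()*D).as_rotvec().round(4),"F",s["wrist_force"].round(1),"w",s["width"].round(4))
                                                                                                                                                                  ^^^^^^^^^^^^^^^^
AttributeError: 'float' object has no attribute 'round'
```

```bash
sed -i 's/s\["width"\].round(4)/round(s["width"],4)/' go.py; python3 go.py .584 -.226 .20 -70.2
```

```text
t 0.1 d mm [-566.2  623.5  -17.7] rv [1.3000e-03 7.0000e-04 2.3332e+00] F [-0.1  0.3  1.5] w 0.0914
```

Request:
{"name": "servo_tool", "arguments": {
  "plan": [
    {"dx":-566,"dy":623.5,"dz":-18,"rz":2.333,"hand":60},
    {"dx":-566,"dy":623.5,"dz":-18,"rz":2.333,"hand":60},
    {"dx":-566,"dy":623.5,"dz":-18,"rz":2.333,"hand":60},
    {"dx":-566,"dy":623.5,"dz":-18,"rz":2.333,"hand":60},
    {"dx":-566,"dy":623.5,"dz":-18,"rz":2.333,"hand":60},
    {"dx":-566,"dy":623.5,"dz":-18,"rz":2.333,"hand":60},
    {"dx":-566,"dy":623.5,"dz":-18,"rz":2.333,"hand":60},
    {"dx":-566,"dy":623.5,"dz":-18,"rz":2.333,"hand":60},
    {"dx":-566,"dy":623.5,"dz":-18,"rz":2.333,"hand":60},
    {"dx":-566,"dy":623.5,"dz":-18,"rz":2.333,"hand":60},
    {"dx":-566,"dy":623.5,"dz":-18,"rz":2.333,"hand":60},
    {"dx":-566,"dy":623.5,"dz":-18,"rz":2.333,"hand":60},
    {"dx":-566,"dy":623.5,"dz":-18,"rz":2.333,"hand":60},
    {"dx":-566,"dy":623.5,"dz":-18,"rz":2.333,"hand":60},
    {"dx":-566,"dy":623.5,"dz":-18,"rz":2.333,"hand":60},
    {"dx":-566,"dy":623.5,"dz":-18,"rz":2.333,"hand":60},
    {"dx":-566,"dy":623.5,"dz":-18,"rz":2.333,"hand":60},
    {"dx":-566,"dy":623.5,"dz":-18,"rz":2.333,"hand":60},
    {"dx":-566,"dy":623.5,"dz":-18,"rz":2.333,"hand":60},
    {"dx":-566,"dy":623.5,"dz":-18,"rz":2.333,"hand":60}
  ]
}}

```text
schema error: expected keys dx, dy, dz, rx, ry, rz, hand
```

```bash
python3 go.py .584 -.226 .114 -70.2; python3 - <<'E'
from h import *
print(r.observe()["tool_pos"],r.observe()["tcp_rot"])
snap("side","s1.png",(240,150,420,290),4)
E
```

```text
t 0.1 d mm [-566.1  623.5   68.3] rv [1.3000e-03 7.0000e-04 2.3332e+00] F [-0.1  0.3  1.5] w 0.0914
[0.27883055 0.55893562 0.18168034] [-1.79994914e+02  6.36999320e-02  6.34845285e+01]
```

View pics/s1.png

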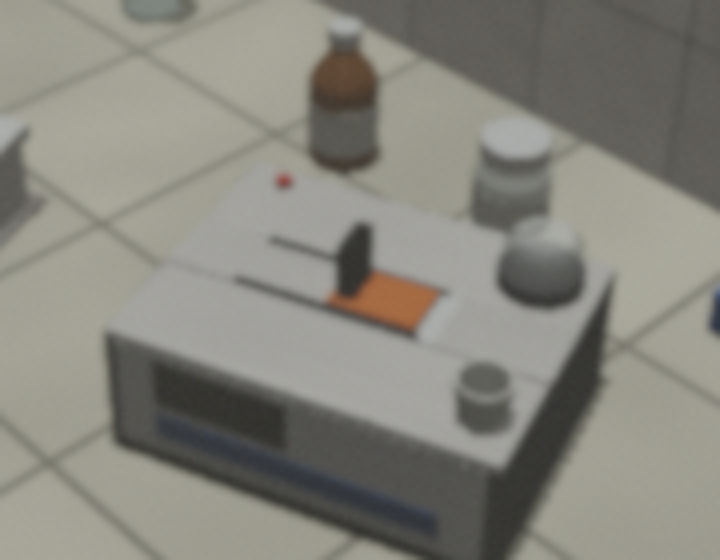

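The call was refused because every key is required, so the arm hasn't moved. The picture shows the untouched scene, with the tab top at about (358,230) in the crop. I'll retry with all keys.

Request:
{"name": "servo_tool", "arguments": {
  "plan": [
    {"dx":-566,"dy":623.5,"dz":-18,"rx":0,"ry":0,"rz":2.333,"hand":60},
    {"dx":-566,"dy":623.5,"dz":-18,"rx":0,"ry":0,"rz":2.333,"hand":60},
    {"dx":-566,"dy":623.5,"dz":-18,"rx":0,"ry":0,"rz":2.333,"hand":60},
    {"dx":-566,"dy":623.5,"dz":-18,"rx":0,"ry":0,"rz":2.333,"hand":60},
    {"dx":-566,"dy":623.5,"dz":-18,"rx":0,"ry":0,"rz":2.333,"hand":60},
    {"dx":-566,"dy":623.5,"dz":-18,"rx":0,"ry":0,"rz":2.333,"hand":60},
    {"dx":-566,"dy":623.5,"dz":-18,"rx":0,"ry":0,"rz":2.333,"hand":60},
    {"dx":-566,"dy":623.5,"dz":-18,"rx":0,"ry":0,"rz":2.333,"hand":60},
    {"dx":-566,"dy":623.5,"dz":-18,"rx":0,"ry":0,"rz":2.333,"hand":60},
    {"dx":-566,"dy":623.5,"dz":-18,"rx":0,"ry":0,"rz":2.333,"hand":60},
    {"dx":-566,"dy":623.5,"dz":-18,"rx":0,"ry":0,"rz":2.333,"hand":60},
    {"dx":-566,"dy":623.5,"dz":-18,"rx":0,"ry":0,"rz":2.333,"hand":60},
    {"dx":-566,"dy":623.5,"dz":-18,"rx":0,"ry":0,"rz":2.333,"hand":60},
    {"dx":-566,"dy":623.5,"dz":-18,"rx":0,"ry":0,"rz":2.333,"hand":60},
    {"dx":-566,"dy":623.5,"dz":-18,"rx":0,"ry":0,"rz":2.333,"hand":60},
    {"dx":-566,"dy":623.5,"dz":-18,"rx":0,"ry":0,"rz":2.333,"hand":60},
    {"dx":-566,"dy":623.5,"dz":-18,"rx":0,"ry":0,"rz":2.333,"hand":60},
    {"dx":-566,"dy":623.5,"dz":-18,"rx":0,"ry":0,"rz":2.333,"hand":60},
    {"dx":-566,"dy":623.5,"dz":-18,"rx":0,"ry":0,"rz":2.333,"hand":60},
    {"dx":-566,"dy":623.5,"dz":-18,"rx":0,"ry":0,"rz":2.333,"hand":60}
  ]
}}

```text
clock: 2.15
tool_pos: [0.5838, -0.2247, 0.2]
tcp_rot: [180.0, 0.0, -70.2]
wrist_force: [0.5, 0.5, 0.0]
width: 0.0599
```

```bash
python3 go.py .584 -.226 .114 -70.2; python3 - <<'E'
from fit import *
print(r.observe()["tool_pos"],r.observe()["tcp_rot"])
P=np.array([.5894,-.2364]);a=np.radians(19.77)
for q in(onz("side",np.array((358,230))/4+[239.6,149.6],.1445),):
    d=q[:2]-P; print(q,"unit xy",np.cos(a)*d[0]+np.sin(a)*d[1],-np.sin(a)*d[0]+np.cos(a)*d[1])
E
```

```text
t 2.15 d mm [ 1.4  0.2 86. ] rv [0.0005 0.0007 0.0007] F [0.5 0.5 0. ] w 0.0599
[ 0.58379343 -0.22468528  0.20000791] [ 1.79973255e+02  4.27202734e-02 -7.01575211e+01]
[ 0.59512274 -0.22301181  0.1445    ] unit xy 0.00991392364889737 0.010663374268069521
```

Request:
{"name": "servo_tool", "arguments": {
  "plan": [
    {"dx":1,"dy":-1,"dz":45,"rx":0,"ry":0,"rz":0,"hand":60},
    {"dx":1,"dy":-1,"dz":75,"rx":0,"ry":0,"rz":0,"hand":60},
    {"dx":1,"dy":-1,"dz":86,"rx":0,"ry":0,"rz":0,"hand":60},
    {"dx":1,"dy":-1,"dz":86,"rx":0,"ry":0,"rz":0,"hand":60},
    {"dx":1,"dy":-1,"dz":86,"rx":0,"ry":0,"rz":0,"hand":5},
    {"dx":1,"dy":-1,"dz":86,"rx":0,"ry":0,"rz":0,"hand":5},
    {"dx":1,"dy":-1,"dz":86,"rx":0,"ry":0,"rz":0,"hand":5},
    {"dx":1,"dy":-1,"dz":86,"rx":0,"ry":0,"rz":0,"hand":5},
    {"dx":1,"dy":-1,"dz":86,"rx":0,"ry":0,"rz":0,"hand":5},
    {"dx":1,"dy":-1,"dz":86,"rx":0,"ry":0,"rz":0,"hand":5}
  ]
}}

```text
clock: 3.15
tool_pos: [0.5856, -0.2262, 0.1144]
tcp_rot: [-180.0, -0.0, -70.2]
wrist_force: [-0.5, -0.4, -0.1]
width: 0.0146
```

Request:
{"name": "servo_tool", "arguments": {
  "plan": [
    {"dx":0,"dy":0,"dz":0,"rx":0,"ry":0,"rz":0,"hand":5},
    {"dx":0,"dy":0,"dz":0,"rx":0,"ry":0,"rz":0,"hand":5},
    {"dx":-8,"dy":0,"dz":0,"rx":0,"ry":0,"rz":0,"hand":5},
    {"dx":-18,"dy":0,"dz":0,"rx":0,"ry":0,"rz":0,"hand":5},
    {"dx":-26,"dy":0,"dz":0,"rx":0,"ry":0,"rz":0,"hand":5},
    {"dx":-32,"dy":0,"dz":0,"rx":0,"ry":0,"rz":0,"hand":5},
    {"dx":-35,"dy":0,"dz":0,"rx":0,"ry":0,"rz":0,"hand":5},
    {"dx":-35,"dy":0,"dz":0,"rx":0,"ry":0,"rz":0,"hand":5}
  ]
}}

```text
clock: 3.95
tool_pos: [0.5736, -0.1928, 0.1143]
tcp_rot: [-180.0, -0.0, -70.2]
wrist_force: [0.4, -0.4, -0.8]
width: 0.0048
```

```bash
python3 - <<'E'
from h import *
a=viewer.camera("top"); b=viewer.camera("side")
print(r.observe()["width"],r.observe()["wrist_force"])
a=cv2.resize(a[170:270,290:410],None,fx=3.3,fy=3.3,interpolation=cv2.INTER_CUBIC);b=cv2.resize(b[120:270,240:420],None,fx=2.2,fy=2.2,interpolation=cv2.INTER_CUBIC)
cv2.imwrite("pics/m1.png",np.clip(1.4*np.hstack([a,b[:330]]).astype(float),0,255).astype(np.uint8))
E
```

```text
0.0048013794587826305 [0.55293314 1.03803486 0.26108139]
```

View pics/m1.png

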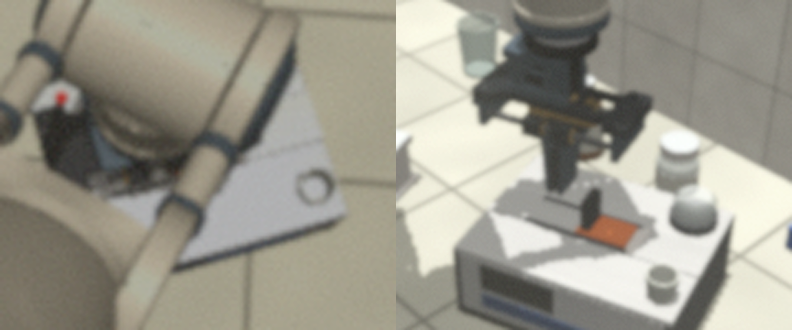

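```bash
python3 - <<'E'
from h import *
tp=r.observe()["tool_pos"]
f=lambda X:(proj("side",X)-[240,120])*2.2+[396,0]
print("tip",f(tp),"grasp",f(tp+[0,0,.0188]),"body",f(tp+[0,0,.079]))
P=np.array([.5894,-.2364]);a=np.radians(19.77)
w=lambda x,y,z:np.r_[P+[np.cos(a)*x-np.sin(a)*y,np.sin(a)*x+np.cos(a)*y],z]
for y in(.006,.011,.015,.02): print(y,f(w(0,y,.1445)),f(w(.016,y,.1045)),f(w(-.016,y,.1045)))
q=lambda p:onz("side",(np.array(p)-[396,0])/2.2+[239.8,119.8],.1045)
for p in((585,228),(597,222)):
    d=q(p)[:2]-P; print("base unit",np.cos(a)*d[0]+np.sin(a)*d[1],-np.sin(a)*d[0]+np.cos(a)*d[1])
E
```

```text
tip [[559.86360553 208.94244205]] grasp [[559.89812882 195.8418566 ]] body [[560.01383179 151.91448382]]
0.006 [[591.9663391  197.59050352]] [[597.18727037 217.79212939]] [[584.98737346 233.70895757]]
0.011 [[587.8906155  196.33146619]] [[593.23982889 216.53991477]] [[580.97256354 232.39972697]]
0.015 [[584.64073589 195.32754608]] [[590.09190019 215.54133508]] [[577.77113076 231.35575989]]
0.02 [[580.59168608 194.07676012]] [[586.16945244 214.29707891]] [[573.78228712 230.05504915]]
base unit -0.0064670740436075635 0.011156396508743113
base unit 0.009474064989347067 0.0037128007449694317
```

```bash
python3 - <<'E'
from h import *
def mk(a,tp,x0,y0,w,h,k):
    c=np.clip(1.5*cv2.resize(a[y0:y0+h,x0:x0+w],None,fx=k,fy=k,interpolation=cv2.INTER_CUBIC).astype(float),0,255).astype(np.uint8)
    for z,col in((0,(0,0,255)),(.079,(0,255,0))):
        p=(proj("side",np.array(tp)+[0,0,z])[0]-[x0,y0])*k; cv2.circle(c,tuple(int(v) for v in p),4,col,-1)
        print(p)
    return c
a=viewer.camera("side")
A=mk(cv2.imread("pics/raw_s0.png"),[.2788,.5589,.1817],20,20,80,120,5)
B=mk(a,r.observe()["tool_pos"],270,120,80,120,5)
cv2.imwrite("pics/m2.png",np.hstack([A,B]))
E
```

```text
[286.40420695 537.32922545]
[240.77370475 415.43794151]
[222.55726995 474.97831283]
[222.90531212 345.36823133]
```

View pics/m2.png

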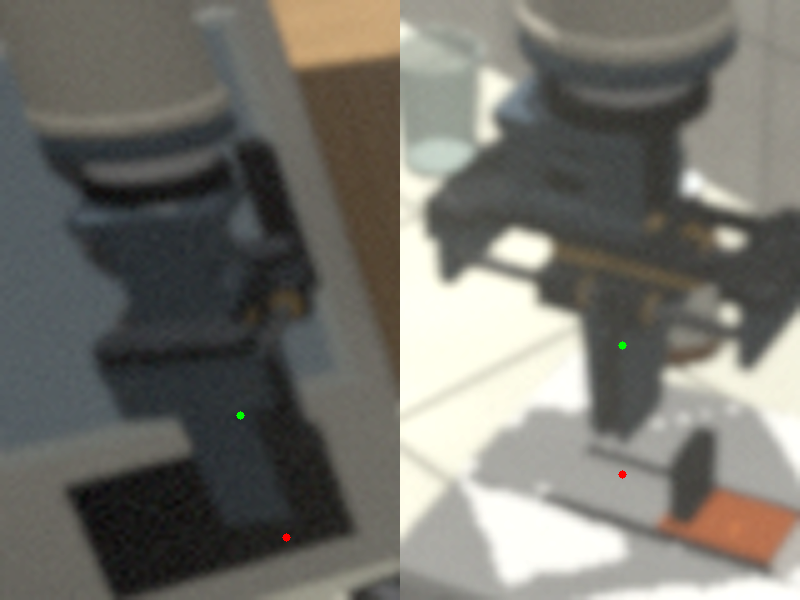

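```bash
python3 - <<'E'
from h import *
a=cv2.imread("pics/raw_t0.png");k=6;x0,y0=0,260
c=np.clip(1.8*cv2.resize(a[y0:y0+85,x0:x0+110],None,fx=k,fy=k,interpolation=cv2.INTER_CUBIC).astype(float),0,255).astype(np.uint8)
y=np.radians(63.48);u=np.array([np.cos(y),np.sin(y),0])
for z in(0,.035,.079):
  for s in(-.0525,0,.0525):
    p=(proj("top",np.array([.2788,.5589,.1817+z])+s*u)[0]-[x0,y0])*k;print(z,s,p.round())
    cv2.circle(c,tuple(int(v) for v in p),3,(0,0,255) if z==0 else (0,255,0) if z<.05 else (255,255,0),-1)
cv2.imwrite("pics/m3.png",c)
E
```

```text
0 -0.0525 [428. 289.]
0 0 [340. 228.]
0 0.0525 [253. 169.]
0.035 -0.0525 [381. 291.]
0.035 0 [290. 229.]
0.035 0.0525 [200. 167.]
0.079 -0.0525 [316. 293.]
0.079 0 [222. 229.]
0.079 0.0525 [129. 165.]
```

View pics/m3.png

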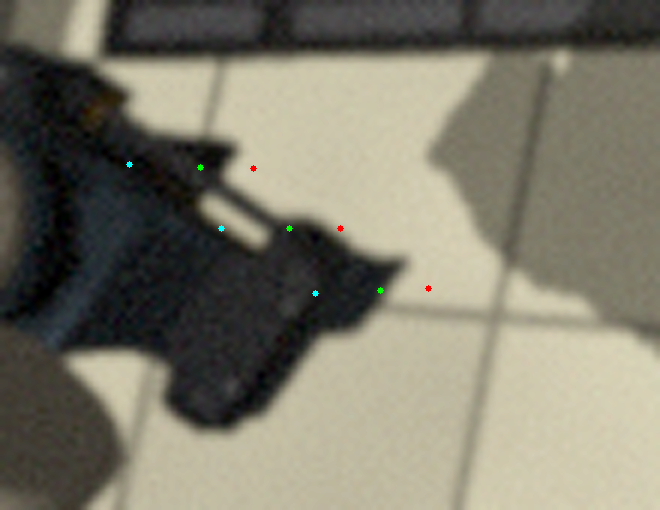

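The overlays show the real fingertips sit about 35 mm behind the stated TCP along the tool axis in both cameras, with no clear sideways offset. So the fingers closed just above the tab. The shutter hasn't moved. I'll go back over the tab and come down 30 mm deeper.

Request:
{"name": "servo_tool", "arguments": {
  "plan": [
    {"dx":0,"dy":0,"dz":-20,"rx":0,"ry":0,"rz":0,"hand":60},
    {"dx":10,"dy":0,"dz":-20,"rx":0,"ry":0,"rz":0,"hand":60},
    {"dx":35,"dy":0,"dz":-20,"rx":0,"ry":0,"rz":0,"hand":60},
    {"dx":35,"dy":0,"dz":-20,"rx":0,"ry":0,"rz":0,"hand":60},
    {"dx":35,"dy":0,"dz":-20,"rx":0,"ry":0,"rz":0,"hand":60},
    {"dx":35,"dy":0,"dz":-20,"rx":0,"ry":0,"rz":0,"hand":60},
    {"dx":35,"dy":0,"dz":-5,"rx":0,"ry":0,"rz":0,"hand":60},
    {"dx":35,"dy":0,"dz":10,"rx":0,"ry":0,"rz":0,"hand":60},
    {"dx":35,"dy":0,"dz":22,"rx":0,"ry":0,"rz":0,"hand":60},
    {"dx":35,"dy":0,"dz":30,"rx":0,"ry":0,"rz":0,"hand":60},
    {"dx":35,"dy":0,"dz":30,"rx":0,"ry":0,"rz":0,"hand":60}
  ]
}}

```text
clock: 5.2
tool_pos: [0.5849, -0.2257, 0.0832]
tcp_rot: [179.9, 0.1, -70.2]
wrist_force: [0.1, -0.3, 0.4]
width: 0.0599
```

Request:
{"name": "servo_tool", "arguments": {
  "plan": [
    {"dx":0,"dy":0,"dz":0,"rx":0,"ry":0,"rz":0,"hand":5},
    {"dx":0,"dy":0,"dz":0,"rx":0,"ry":0,"rz":0,"hand":5},
    {"dx":0,"dy":0,"dz":0,"rx":0,"ry":0,"rz":0,"hand":5},
    {"dx":0,"dy":0,"dz":0,"rx":0,"ry":0,"rz":0,"hand":5},
    {"dx":0,"dy":0,"dz":0,"rx":0,"ry":0,"rz":0,"hand":5},
    {"dx":0,"dy":0,"dz":0,"rx":0,"ry":0,"rz":0,"hand":5},
    {"dx":0,"dy":0,"dz":0,"rx":0,"ry":0,"rz":0,"hand":5},
    {"dx":0,"dy":0,"dz":0,"rx":0,"ry":0,"rz":0,"hand":5}
  ]
}}

```text
clock: 6.0
tool_pos: [0.5857, -0.2263, 0.0843]
tcp_rot: [-180.0, -0.0, -70.2]
wrist_force: [0.2, -1.0, 1.0]
width: 0.0118
```

Gripped: the width is 12 mm, which matches the tab. Now slide it open.

Request:
{"name": "servo_tool", "arguments": {
  "plan": [
    {"dx":-8,"dy":0,"dz":0,"rx":0,"ry":0,"rz":0,"hand":5},
    {"dx":-18,"dy":0,"dz":0,"rx":0,"ry":0,"rz":0,"hand":5},
    {"dx":-26,"dy":0,"dz":0,"rx":0,"ry":0,"rz":0,"hand":5},
    {"dx":-31,"dy":0,"dz":0,"rx":0,"ry":0,"rz":0,"hand":5},
    {"dx":-34,"dy":0,"dz":0,"rx":0,"ry":0,"rz":0,"hand":5},
    {"dx":-34,"dy":0,"dz":0,"rx":0,"ry":0,"rz":0,"hand":5}
  ]
}}

```text
clock: 6.6
tool_pos: [0.5737, -0.1935, 0.0843]
tcp_rot: [180.0, 0.0, -70.2]
wrist_force: [-1.0, 1.3, 3.5]
width: 0.0117
```

Request:
{"name": "servo_tool", "arguments": {
  "plan": [
    {"dx":-2,"dy":0,"dz":0,"rx":0,"ry":0,"rz":0,"hand":5},
    {"dx":-4,"dy":0,"dz":0,"rx":0,"ry":0,"rz":0,"hand":5},
    {"dx":-4,"dy":0,"dz":0,"rx":0,"ry":0,"rz":0,"hand":5}
  ]
}}

```text
clock: 6.9
tool_pos: [0.5726, -0.1904, 0.0843]
tcp_rot: [-180.0, 0.0, -70.2]
wrist_force: [-1.5, 0.2, 4.5]
width: 0.0117
```

Request:
{"name": "servo_tool", "arguments": {
  "plan": [
    {"dx":-2,"dy":0,"dz":0,"rx":0,"ry":0,"rz":0,"hand":5},
    {"dx":-3,"dy":0,"dz":0,"rx":0,"ry":0,"rz":0,"hand":5},
    {"dx":-3,"dy":0,"dz":0,"rx":0,"ry":0,"rz":0,"hand":5}
  ]
}}

```text
clock: 7.2
tool_pos: [0.5716, -0.1877, 0.0843]
tcp_rot: [180.0, -0.0, -70.2]
wrist_force: [-1.3, -2.3, 4.2]
width: 0.0121
```

Request:
{"name": "servo_tool", "arguments": {
  "plan": [
    {"dx":-1.5,"dy":0,"dz":0,"rx":0,"ry":0,"rz":0,"hand":5},
    {"dx":-3,"dy":0,"dz":0,"rx":0,"ry":0,"rz":0,"hand":5},
    {"dx":-3,"dy":0,"dz":0,"rx":0,"ry":0,"rz":0,"hand":5}
  ]
}}

```text
clock: 7.5
tool_pos: [0.5717, -0.1876, 0.0842]
tcp_rot: [-180.0, -0.3, -70.2]
wrist_force: [3.1, -22.8, -6.1]
width: 0.012
```

End stop reached: −22 N with no further motion, after 41 mm of travel. Release, lift, and go above the stylus.

Request:
{"name": "servo_tool", "arguments": {
  "plan": [
    {"dx":2,"dy":0,"dz":0,"rx":0,"ry":0,"rz":0,"hand":50},
    {"dx":2,"dy":0,"dz":0,"rx":0,"ry":0,"rz":0,"hand":50},
    {"dx":2,"dy":0,"dz":0,"rx":0,"ry":0,"rz":0,"hand":50},
    {"dx":2,"dy":0,"dz":0,"rx":0,"ry":0,"rz":0,"hand":50},
    {"dx":2,"dy":0,"dz":-35,"rx":0,"ry":0,"rz":0,"hand":50},
    {"dx":2,"dy":0,"dz":-75,"rx":0,"ry":0,"rz":0,"hand":50},
    {"dx":-30,"dy":-8,"dz":-80,"rx":0,"ry":0,"rz":0,"hand":50},
    {"dx":-75,"dy":-17,"dz":-80,"rx":0,"ry":0,"rz":0,"hand":50},
    {"dx":-120,"dy":-27,"dz":-80,"rx":0,"ry":0,"rz":0,"hand":50},
    {"dx":-165,"dy":-36,"dz":-80,"rx":0,"ry":0,"rz":0,"hand":50},
    {"dx":-210,"dy":-45,"dz":-80,"rx":0,"ry":0,"rz":0,"hand":50},
    {"dx":-255,"dy":-53,"dz":-80,"rx":0,"ry":0,"rz":0,"hand":50},
    {"dx":-299.5,"dy":-60,"dz":-80,"rx":0,"ry":0,"rz":-0.012,"hand":50},
    {"dx":-299.5,"dy":-60,"dz":-80,"rx":0,"ry":0,"rz":-0.012,"hand":50},
    {"dx":-299.5,"dy":-60,"dz":-80,"rx":0,"ry":0,"rz":-0.012,"hand":50}
  ]
}}

```text
clock: 9.0
tool_pos: [0.5252, 0.1184, 0.1642]
tcp_rot: [180.0, -0.0, -69.4]
wrist_force: [-0.5, 0.2, -0.8]
width: 0.0498
```

```bash
python3 go.py .5254 .1172 .048 -69.5; python3 - <<'E'
from h import *
a=viewer.camera("top"); b=viewer.camera("side")
cv2.imwrite("pics/raw_t2.png",a);cv2.imwrite("pics/raw_s2.png",b)
a=cv2.resize(a[170:270,290:410],None,fx=4,fy=4,interpolation=cv2.INTER_CUBIC)[:400,:400]
k=4;x0,y0=185,110;b=cv2.resize(b[y0:y0+100,x0:x0+80],None,fx=k,fy=k,interpolation=cv2.INTER_CUBIC)
tp=r.observe()["tool_pos"]
for z,c in((0,(0,0,255)),(.035,(0,255,0))):
    p=(proj("side",tp+[0,0,z])[0]-[x0,y0])*k; print(p); cv2.circle(b,tuple(int(v) for v in p),3,c,-1)
cv2.imwrite("pics/m4.png",np.clip(1.4*np.hstack([a,b]).astype(float),0,255).astype(np.uint8))
E
```

```text
t 9.0 d mm [  1.1   0.2 116.2] rv [ 0.0001 -0.      0.0024] F [-0.5  0.2 -0.8] w 0.0498
[166.95552218 193.40414067]
[160.66417616 149.43062653]
```

View pics/m4.png

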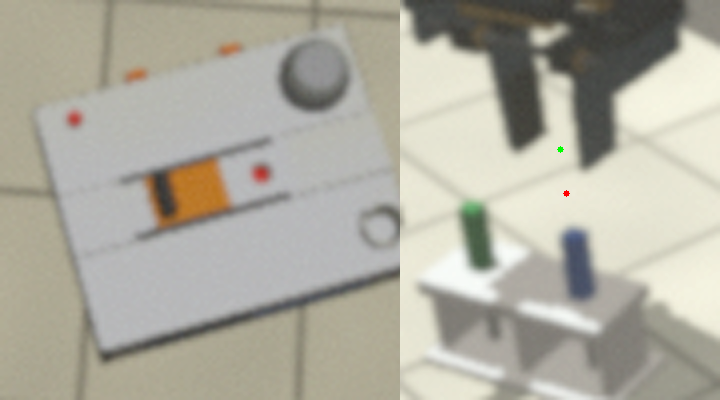

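The left half shows the shutter fully open with the red button in view at (261,173). The right half shows the gripper above the blue stylus, with the finger ends at the green 35 mm mark.

Request:
{"name": "servo_tool", "arguments": {
  "plan": [
    {"dx":1,"dy":0,"dz":40,"rx":0,"ry":0,"rz":0,"hand":50},
    {"dx":1,"dy":0,"dz":75,"rx":0,"ry":0,"rz":0,"hand":50},
    {"dx":1,"dy":0,"dz":100,"rx":0,"ry":0,"rz":0,"hand":50},
    {"dx":1,"dy":0,"dz":112,"rx":0,"ry":0,"rz":0,"hand":50},
    {"dx":1,"dy":0,"dz":115,"rx":0,"ry":0,"rz":0,"hand":50},
    {"dx":1,"dy":0,"dz":115,"rx":0,"ry":0,"rz":0,"hand":5},
    {"dx":1,"dy":0,"dz":115,"rx":0,"ry":0,"rz":0,"hand":5},
    {"dx":1,"dy":0,"dz":115,"rx":0,"ry":0,"rz":0,"hand":5},
    {"dx":1,"dy":0,"dz":115,"rx":0,"ry":0,"rz":0,"hand":5},
    {"dx":1,"dy":0,"dz":115,"rx":0,"ry":0,"rz":0,"hand":5},
    {"dx":1,"dy":0,"dz":115,"rx":0,"ry":0,"rz":0,"hand":5}
  ]
}}

```text
clock: 10.2
tool_pos: [0.5262, 0.1165, 0.0497]
tcp_rot: [-180.0, -0.0, -69.5]
wrist_force: [-0.6, 0.1, 8.1]
width: 0.0158
```

```bash
python3 - <<'E'
from h import *
for n,f in(("top","pics/raw_t2.png"),("side","pics/raw_s2.png")):
    a=cv2.imread(f).astype(int); m=(a[...,2]>1.8*a[...,1])&(a[...,2]>1.8*a[...,0])&(a[...,2]>60)
    k,_,st,c=cv2.connectedComponentsWithStats(m.astype(np.uint8))
    for i in range(1,k):
        if st[i,4]>3: print(n,c[i].round(1),st[i],onz(n,c[i],.082).round(4),onz(n,c[i],.1).round(4))
E
```

```text
top [354.7 213. ] [354 212   3   3   7] [ 0.6033 -0.264   0.082 ] [ 0.5993 -0.2625  0.1   ]
```

Request:
{"name": "servo_tool", "arguments": {
  "plan": [
    {"dx":0,"dy":0,"dz":-10,"rx":0,"ry":0,"rz":0,"hand":5},
    {"dx":0,"dy":0,"dz":-35,"rx":0,"ry":0,"rz":0,"hand":5},
    {"dx":0,"dy":0,"dz":-75,"rx":0,"ry":0,"rz":0,"hand":5},
    {"dx":0,"dy":0,"dz":-115,"rx":0,"ry":0,"rz":0,"hand":5},
    {"dx":0,"dy":0,"dz":-155,"rx":0,"ry":0,"rz":0,"hand":5},
    {"dx":30,"dy":5,"dz":-160,"rx":0,"ry":0,"rz":0,"hand":5},
    {"dx":70,"dy":12,"dz":-160,"rx":0,"ry":0,"rz":0,"hand":5},
    {"dx":115,"dy":20,"dz":-160,"rx":0,"ry":0,"rz":0,"hand":5},
    {"dx":160,"dy":27,"dz":-160,"rx":0,"ry":0,"rz":0,"hand":5},
    {"dx":205,"dy":35,"dz":-160,"rx":0,"ry":0,"rz":0,"hand":5},
    {"dx":250,"dy":42,"dz":-160,"rx":0,"ry":0,"rz":0,"hand":5},
    {"dx":295,"dy":50,"dz":-160,"rx":0,"ry":0,"rz":0,"hand":5},
    {"dx":340,"dy":57,"dz":-160,"rx":0,"ry":0,"rz":0,"hand":5},
    {"dx":370,"dy":62,"dz":-160,"rx":0,"ry":0,"rz":0,"hand":5},
    {"dx":382,"dy":64,"dz":-160,"rx":0,"ry":0,"rz":0,"hand":5},
    {"dx":382,"dy":64,"dz":-145,"rx":0,"ry":0,"rz":0,"hand":5},
    {"dx":382,"dy":64,"dz":-130,"rx":0,"ry":0,"rz":0,"hand":5},
    {"dx":382,"dy":64,"dz":-120,"rx":0,"ry":0,"rz":0,"hand":5},
    {"dx":382,"dy":64,"dz":-120,"rx":0,"ry":0,"rz":0,"hand":5}
  ]
}}

```text
clock: 12.1
tool_pos: [0.599, -0.2628, 0.1682]
tcp_rot: [179.9, 0.1, -69.5]
wrist_force: [-0.4, 0.5, -0.6]
width: 0.0161
```

```bash
python3 go.py .5998 -.264 .17 -69.5; python3 - <<'E'
from h import *
print(r.observe()["tool_pos"])
k=7;x0,y0=300,140;b=viewer.camera("side");cv2.imwrite("pics/raw_s3.png",b);b=cv2.resize(b[y0:y0+85,x0:x0+90],None,fx=k,fy=k,interpolation=cv2.INTER_CUBIC)
b=np.clip(1.4*b.astype(float),0,255).astype(np.uint8)
for X in([.5998,-.264,.1],[.5998,-.264,.13]):
    p=(proj("side",X)[0]-[x0,y0]+.5)*k; print(p); cv2.circle(b,tuple(int(v) for v in p),2,(0,255,0),-1)
cv2.imwrite("pics/m5.png",b)
E
```

```text
t 12.1 d mm [ 1.4 -0.4 -1.8] rv [0.0016 0.0019 0.0006] F [-0.4  0.5 -0.6] w 0.0161
[ 0.59896119 -0.26283473  0.16821432]
[295.67878057 619.96178612]
[299.23456698 553.37500742]
```

View pics/m5.png

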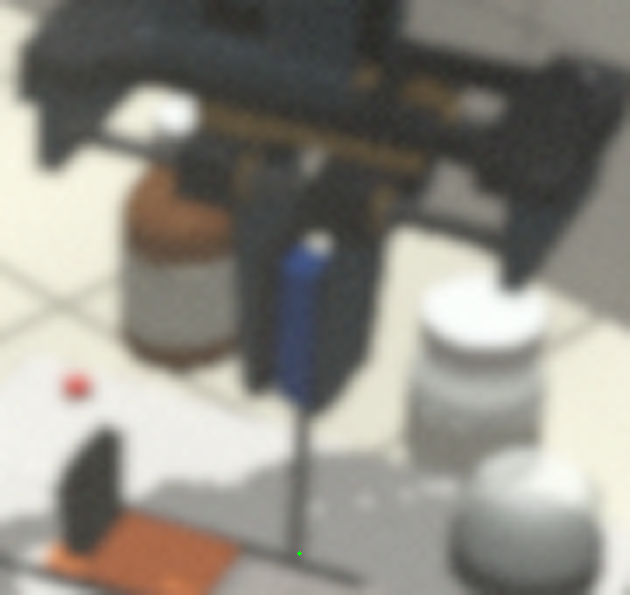

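The stylus tip is at (296,553), against (299,553) predicted for a point 30 mm above the hole, so it is aligned to about 1 mm. Descend into the hole.

Request:
{"name": "servo_tool", "arguments": {
  "plan": [
    {"dx":1,"dy":0,"dz":5,"rx":0,"ry":0,"rz":0,"hand":5},
    {"dx":1,"dy":0,"dz":15,"rx":0,"ry":0,"rz":0,"hand":5},
    {"dx":1,"dy":0,"dz":22,"rx":0,"ry":0,"rz":0,"hand":5},
    {"dx":1,"dy":0,"dz":28,"rx":0,"ry":0,"rz":0,"hand":5},
    {"dx":1,"dy":0,"dz":32,"rx":0,"ry":0,"rz":0,"hand":5},
    {"dx":1,"dy":0,"dz":36,"rx":0,"ry":0,"rz":0,"hand":5},
    {"dx":1,"dy":0,"dz":40,"rx":0,"ry":0,"rz":0,"hand":5},
    {"dx":1,"dy":0,"dz":43,"rx":0,"ry":0,"rz":0,"hand":5},
    {"dx":1,"dy":0,"dz":43,"rx":0,"ry":0,"rz":0,"hand":5},
    {"dx":1,"dy":0,"dz":43,"rx":0,"ry":0,"rz":0,"hand":5}
  ]
}}

```text
clock: 13.15
tool_pos: [0.6002, -0.2648, 0.1263]
tcp_rot: [-180.0, -0.0, -69.5]
wrist_force: [-0.6, -0.7, -0.6]
width: 0.0158
```

No contact force, so the rod is inside the hole. Now press.

Request:
{"name": "servo_tool", "arguments": {
  "plan": [
    {"dx":0,"dy":0,"dz":3,"rx":0,"ry":0,"rz":0,"hand":5},
    {"dx":0,"dy":0,"dz":5,"rx":0,"ry":0,"rz":0,"hand":5},
    {"dx":0,"dy":0,"dz":7,"rx":0,"ry":0,"rz":0,"hand":5},
    {"dx":0,"dy":0,"dz":8,"rx":0,"ry":0,"rz":0,"hand":5},
    {"dx":0,"dy":0,"dz":8,"rx":0,"ry":0,"rz":0,"hand":5},
    {"dx":0,"dy":0,"dz":8,"rx":0,"ry":0,"rz":0,"hand":5}
  ]
}}

```text
clock: 13.75
tool_pos: [0.6002, -0.2648, 0.1184]
tcp_rot: [-180.0, -0.0, -69.5]
wrist_force: [0.0, 0.0, 3.0]
width: 0.0155
```

Request:
{"name": "servo_tool", "arguments": {
  "plan": [
    {"dx":0,"dy":0,"dz":1,"rx":0,"ry":0,"rz":0,"hand":5},
    {"dx":0,"dy":0,"dz":2,"rx":0,"ry":0,"rz":0,"hand":5},
    {"dx":0,"dy":0,"dz":2,"rx":0,"ry":0,"rz":0,"hand":5},
    {"dx":0,"dy":0,"dz":2,"rx":0,"ry":0,"rz":0,"hand":5}
  ]
}}

```text
clock: 14.15
tool_pos: [0.6002, -0.2648, 0.1163]
tcp_rot: [-180.0, -0.0, -69.5]
wrist_force: [0.1, -0.3, 4.9]
width: 0.0158
```

Request:
{"name": "servo_tool", "arguments": {
  "plan": [
    {"dx":0,"dy":0,"dz":0.7,"rx":0,"ry":0,"rz":0,"hand":5},
    {"dx":0,"dy":0,"dz":1.5,"rx":0,"ry":0,"rz":0,"hand":5},
    {"dx":0,"dy":0,"dz":1.5,"rx":0,"ry":0,"rz":0,"hand":5},
    {"dx":0,"dy":0,"dz":1.5,"rx":0,"ry":0,"rz":0,"hand":5}
  ]
}}

```text
clock: 14.55
tool_pos: [0.6003, -0.2649, 0.1154]
tcp_rot: [-180.0, -0.0, -69.5]
wrist_force: [-2.0, 0.5, 12.5]
width: 0.0159
```

Request:
{"name": "servo_tool", "arguments": {
  "plan": [
    {"dx":0,"dy":0,"dz":0.3,"rx":0,"ry":0,"rz":0,"hand":5},
    {"dx":0,"dy":0,"dz":0.3,"rx":0,"ry":0,"rz":0,"hand":5},
    {"dx":0,"dy":0,"dz":0.3,"rx":0,"ry":0,"rz":0,"hand":5},
    {"dx":0,"dy":0,"dz":0.3,"rx":0,"ry":0,"rz":0,"hand":5},
    {"dx":0,"dy":0,"dz":0.3,"rx":0,"ry":0,"rz":0,"hand":5},
    {"dx":0,"dy":0,"dz":0.3,"rx":0,"ry":0,"rz":0,"hand":5},
    {"dx":0,"dy":0,"dz":0.3,"rx":0,"ry":0,"rz":0,"hand":5}
  ]
}}

```text
clock: 15.25
tool_pos: [0.6003, -0.2649, 0.1153]
tcp_rot: [-180.0, -0.0, -69.5]
wrist_force: [-2.5, 2.2, 14.6]
width: 0.016
```

```bash
python3 - <<'E'
from h import *
snap("side","s6.png",(190,130,420,290),3.4); s=r.observe(); print(s["clock"],s["wrist_force"],s["width"])
E
```

```text
15.3 [-2.20859244  1.08747838 15.16235895] 0.015962043577026613
```

View pics/s6.png

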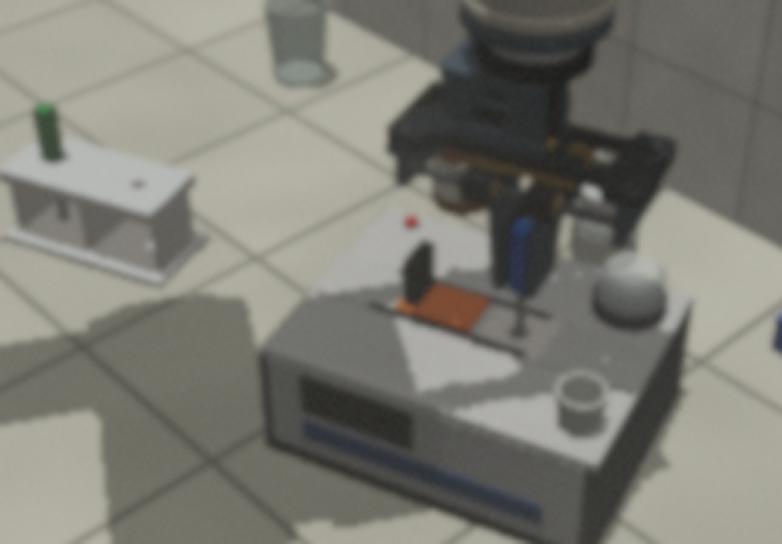

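The rod is in the hole at (520,330), the shutter is open, the scraper is still in the rack and the cup hasn't moved. The push is steady at about 15 N, so I'm handing in.

```bash
python3 -c "
from plant import r
print(r.hand_in())"
```

```text
the job is handed in; nothing more can be done
None
```

The job is done and handed in at about 15.3 s on the clock. The shutter is fully open, and the stylus is still gripped and holding the reset button down.

- **Shutter:** I gripped the tab and slid it 41 mm to its end stop, where it pushed back with 22 N and moved no further. The shutter started about 4 mm open.
- **Button:** I then took the stylus from the rack and lowered its rod through the uncovered hole without touching the sides. The push rose as the spring did, about 3 to 5 N, then met a hard stop. It was holding at about 15 N, well above the 5.6 N for fully down, with the handle still gripped at 16 mm.
- **Last picture:** The shutter is open, the rod is in the hole, the scraper is in the rack, and the cup is where it was. The bottle was mostly hidden behind the gripper and the mouse was outside that picture. The arm never went near either.

**What went wrong or disagreed:**
- **Tool length:** The real fingertips sit about 35 mm short of the stated tool point. My first try at the tab closed above it without touching anything; I found this in the pictures and corrected for it.
- **Refused move:** One move call was refused for missing keys before the arm had moved.
- **Hole position:** The estimates of the hole's position differed by 1 to 2 mm, which the hole's clearance allows.

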